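# Slide the microplate carrier along its rails into the locating notches

## Robot

A 6-joint arm with a two-finger parallel gripper is mounted at the origin on the work surface. World frame = base frame: x ahead of the robot, y to its left, z up, the work surface at z = 0. Lengths are in m, angles in rad, forces in N, time in s.
With the tool pointing down it reaches from about 0.375 to 0.9 m from the base axis. Payload 3.1 kg.
Tool frame: the origin (TCP) lies on the centre line of the jaws, within the pads' length; the fingertips stand 11 mm ahead of it and the grasp point (between the pads) lies 8 mm behind it; x points along the fingers, y is the direction in which the jaws open and shut, and the axes are right-handed (so a half turn about x gives the same grasp; the last joint's range is limited). The gripper opens to 87 mm and grips with 3 to 60 N. Pads are 19 mm wide; open, the fingers measure 117 mm over their backs; the gripper's body (75 mm by 190 mm) begins 51 mm behind the grasp point.
Start: joints at [-1.405, 0.527, 1.433, -0, 1.181, -0.178], TCP at [0.211, -0.588, 0.234] pointing down, gripper open.
Joint ranges: [-3.08, 3.08], [-0.75, 2.2], [0.22, 2.44], [-1.43, 4.57], [0, 2.65], [-2.85, 2.85]. Speed limits (rad/s): [2.79, 2.79, 3.14, 3.14, 3.14, 3.14].

## Interface

Orientations are given as a unit quaternion [x, y, z, w].
In Python, from rig import robot, camera, camera_info gives the robot as it stands.
- The arm moves only by the shell command python3 -m inch 'ROWS' [FORCE]. ROWS is JSON, a list that holds one entry, the list of rows, each a list of 5 numbers: the shift along the tool's x, y, z in cm, then the turn about the tool's x in rad, then the opening, from 0 (shut) to 1 (fully open). A call has 1 to 8 rows; each row shifts and turns the pose as measured when the row begins, along the tool's axes as they then stand; what a row does not reach is not made up. A row lasts 1/12 s, in which the tool goes at most 41.7 mm and 7.16 degrees, less where a joint would pass 70% of its speed; a pose out of reach is approached as far as the arm can. A call with a gripper value outside its range is refused whole. The fingers move at their own pace and stop on an object; FORCE is the grip in N (left out, the last holds). Time passes only in rows, so rows that do not move let the fingers close. It gives the time, the measured TCP pose, the force and the opening at its end, in the units of the state.
- robot.get_obs(): the state, without advancing time (a new reading comes with each control period).
- camera(name): name is "scene" or "top" or "wrist"; returns the picture (400x640x3 uint8, red, green, blue); there is no depth.
- camera_info(name): a dict with "camera_matrix" (3x3 intrinsics, pixels), "rvec" (rotation vector, rad) and "tvec" (3), from world to camera coordinates, as OpenCV has them. Camera axes: x right, y down, z forward; pixel columns grow to the right and rows downward; lengths in m; the calibration is good to about 2 mm. The wrist camera is an equidistant fisheye: a pixel r from the principal point sees the ray r / f radians off the axis. A picture is of the moment at which its call begins: read the wrist's pose just before it. camera_info takes no time and is no camera call; for the wrist camera it gives the pose at the moment of the call.
- robot.hand_in(): hands the job in, once; it reports no verdict.
The state is a dict: "time": time; "q": joint angles; "joint_velocities": joint speeds; "joint_torque": joint torques, N m; "position": TCP position; "tool_rot": TCP orientation; "ft_force": force on the tool from outside, world axes, zero at the start; "moment": the same for the moment, N m; "grip_width": finger opening in m.
Only numpy, scipy, OpenCV 4.12 (cv2) and the standard library are available. Lean on these libraries where they do the work, as an engineer would, in place of code of your own. Each camera call takes 0.05 s, during which the arm holds its last target. There are 200 camera calls.

## Task

Push the microplate carrier along its rails with a fingertip, towards the reader, until you feel it drop into the locating notches in both rails and it sits fully down and level. Push it gently and only slide it: do not lift or tip it, and do not disturb the bottle, the jar or the tube rack. Then take the hand away.

Things in the scene. Friction and masses are not known exactly. Their poses are not given: they have to be found in the camera images.
- track: Fixed track on the bench: grey base plate (140 mm wide, 6 thick, y -140 to 205) with two aluminium rails along its y axis. Origin on the bench top, midway between the rails and level with the middle of the notches; x across, z up. Rails at x +-50 mm, 16 wide, tops 24 mm above the bench, y -137 to 202, ends open; 84 mm empty space between them. The carrier starts on the +y side; slide it to -y.
- seat (a point): Where the carrier's origin ends up: track x 0, y 0, 16 mm above the bench. Each rail has two notches, at y -65 and +65 mm, 15 mm long, 8 deep, floor 16 mm above the bench. All four feet drop in together by the carrier's own weight and the notch walls then stop it. The rails run on 65 mm past the far notch, so a fast push can overshoot or hit the walls hard.
- carrier: Loose grey board 110 (x) by 170 mm (y), 8 thick, with a white 24-well plate 86 x 127 x 14 fixed on top; 0.5 to 0.95 kg. Origin: centre, level with the undersides of its feet; axes as the track's. Feet 10 mm cubes at x +-50, y +-65 ride on the rails: origin 24 mm above the bench riding, 16 seated. Board top 18, plate top 32 mm above origin. Starts 50 to 110 mm to +y of the seat; slides at 2 to 6 N.
- push_face (a point): Centre of the outer (+y) face of the carrier's upright end plate, where to push towards track -y: 60 mm wide (x), 28 high (2 to 30 mm above the carrier's origin), between the rails. It is 88 mm to +y of the carrier's origin and 16 mm above it. Shut fingers come down from above into the free space behind it.
- reader (a point): Centre of the top of the white reader housing, 60 mm above the bench, fixed to the track on its -x side: it fills track x -117 to -62 mm, y -65 to 65, beside the seat. Outside each rail a side fence (inner faces x +-57.5 mm, top 40 mm above the bench) guides the carrier with 2.5 mm play each side.
- reagent_bottle: Bystander, leave alone: amber capped bottle, 52 mm diameter, 120 mm high, standing beside the track's +x side; origin at the centre of its underside.
- sample_jar: Bystander, leave alone: glass jar with a lid, 56 mm diameter, 75 mm high, standing beside the track's +x side; origin at the centre of its underside.
- tube_rack: Bystander, leave alone: white tube rack 50 x 110 mm with capped tubes, 86 mm high, standing beside the track's +x side; origin at the centre of its underside, 110 mm side along its y.
Mind the look-alikes: they are no part of the job. There is more than one size of the carrier; the job needs the middle-sized.

How it is judged:
On the way, in this order (a step that is already met when the one before it is completed fails the run):
1. the fingers push the carrier while it still rides on the rails (contact force between the fingers and carrier above 0.3 N and z of carrier in the frame of track above 0.021 m), for 0.05 s.
2. the carrier has dropped into the notches (y of carrier in the frame of track between -0.005 and 0.005 m and x of carrier in the frame of track between -0.005 and 0.005 m and z of carrier in the frame of track between 0.012 and 0.0185 m and angle between carrier's own z axis and vertical below 0.03 rad), for 0.2 s.
At the end, for the whole second after the job is handed in: The carrier is at rest with its four feet on the notch floors: its origin within 5 mm of the seat along and across the rails and less than 2.5 mm above it, level within 0.03 rad; the bottle, jar and rack are upright and within 20 mm of where they stood (all of step 2 and linear speed of carrier below 0.01 m/s and angle between each of reagent_bottle, sample_jar, tube_rack's own z axis and vertical below 0.15 rad and distance of each of reagent_bottle, sample_jar, tube_rack from where it was at the start of the episode below 0.02 m); the robot touches nothing.
It fails at once if the carrier is lifted: more than 10 mm above its riding height (z of carrier in the frame of track above 0.034 m).
It fails at once if the carrier is tipped by more than 0.25 rad (angle between carrier's own z axis and vertical above 0.25 rad).
It fails at once if the carrier is rammed or squeezed with more than 90 N (contact force between the fingers and carrier above 90 N).
It fails at once if the bottle, jar or tube rack is moved more than 20 mm or tipped (distance of any of reagent_bottle, sample_jar, tube_rack from where it was at the start of the episode above 0.02 m or angle between any of reagent_bottle, sample_jar, tube_rack's own z axis and vertical above 0.3 rad).
It also fails if it takes over 35 s, if anything falls off the work surface, if the arm or the gripper's body presses on something with over 40 N, if the wrist force passes 120 N, or if a joint passes its speed limit or range.

## Working session

There is one attempt and no reset: what is moved stays moved. The work goes in short steps, Python scripts to look and compute and a shell command to move; the robot and the scene stay as the last step left them, time stands still between calls to the robot, and variables do not carry over. Pictures are saved under pics/ and viewed, about 8 in all and at most 12, crops included, and the job is handed in when it is done.

```bash
mkdir -p pics; ls; python3 - <<'E'
from rig import robot,camera,camera_info
import cv2
for n in("scene","top"):
    cv2.imwrite(f"pics/{n}0.png",camera(n)[:,:,::-1]); i=camera_info(n); print(n,i)
print(robot.get_obs())
E
```

```text
pics
scene {'camera_matrix': array([[456.77770963,   0.        , 316.13500131],
       [  0.        , 456.77770963, 201.27989944],
       [  0.        ,   0.        ,   1.        ]]), 'rvec': array([ 0.77345426,  2.39596294, -1.33548295]), 'tvec': array([ 0.35021778, -0.13162743,  1.62273817])}
top {'camera_matrix': array([[432.51366496,   0.        , 320.20855044],
       [  0.        , 432.51366496, 207.87762715],
       [  0.        ,   0.        ,   1.        ]]), 'rvec': array([ 2.11198256, -2.16527676,  0.14466681]), 'tvec': array([0.14677862, 0.50664069, 0.89909176])}
{'time': 0.1, 'q': array([-1.40550386e+00,  5.28394643e-01,  1.43376765e+00, -2.71934372e-05,
        1.18138783e+00, -1.78524707e-01]), 'joint_velocities': array([-3.29831793e-04, -1.21516686e-03, -3.26066865e-03,  3.15109256e-04,
       -8.15477950e-05,  2.62293256e-04]), 'joint_torque': array([ 1.35978548e-04, -4.40985632e+01, -1.77150732e+01,  6.34162081e-02,
        5.33300964e-02, -5.16397745e-05]), 'position': array([ 0.21057727, -0.58778467,  0.23265836]), 'tool_rot': array([-0.69667881, -0.12165555,  0.69668743, -0.12027132]), 'ft_force': array([ 0.06901823, -0.55253463, -0.40088029]), 'moment': array([ 0.0010038 ,  0.02558553, -0.03018994]), 'grip_width': 0.0868082815771604}
```

View pics/top0.png

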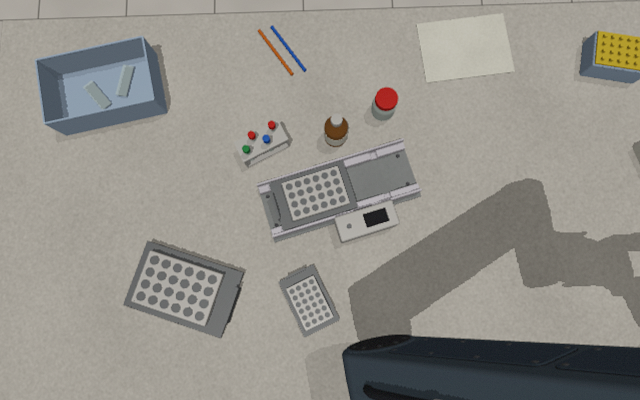

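View pics/scene0.png

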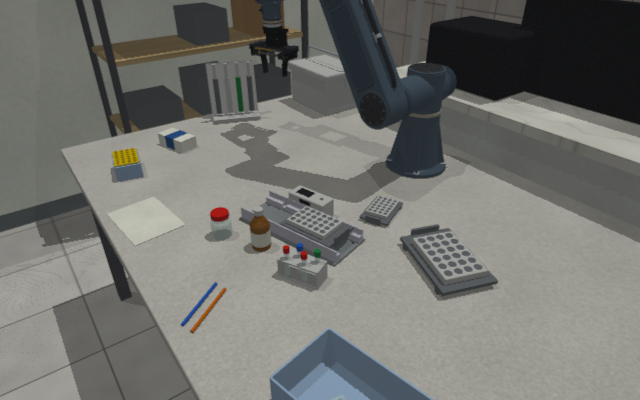

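The top view shows the track from its left (+y) end at about (268,212) to its right end at (410,165). The carrier is at (315,193), the reader at (367,221), and the bystanders are above. I'll enlarge it to measure.

```bash
python3 - <<'E'
import cv2
a=cv2.imread("pics/top0.png")[130:250,250:430]
cv2.imwrite("pics/c1.png",cv2.resize(a,None,fx=4.4,fy=4.4,interpolation=cv2.INTER_CUBIC))
E
```

```text
(no output)
```

View pics/c1.png

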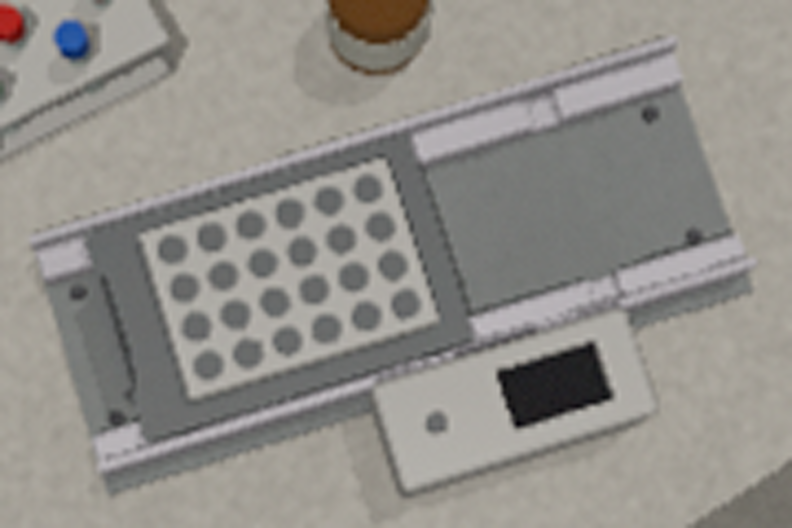

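```bash
cat > h.py <<'E'
import numpy as np, cv2
from scipy.optimize import least_squares
from rig import robot,camera,camera_info
def fit(T,C,org,s,p0,cam="top"):
    i=camera_info(cam); 
    T=np.array(T,float);C=np.array(C,float)
    def W(p,P): 
        c,s_=np.cos(p[2]),np.sin(p[2]); return np.c_[p[0]+c*P[:,0]-s_*P[:,1],p[1]+s_*P[:,0]+c*P[:,1],P[:,2]]
    def f(p):
        P=np.r_[T[:,:3],C[:,:3]+[0,p[3]*1e3,0]]/1e3
        q=cv2.projectPoints(W(p,P),i["rvec"],i["tvec"],i["camera_matrix"],None)[0][:,0]
        return (q-(np.r_[T,C][:,3:]/s+org)).ravel()
    r=least_squares(f,p0,loss="soft_l1"); return r.x,f(r.x).reshape(-1,2)
E
python3 - <<'E'
from h import *
T=[(-62,65,60,375,385),(-62,-65,60,622,312),(-117,-65,60,655,408),(-117,65,60,408,490),(42,-137,24,683,80),(42,202,24,47,278),(-42,202,24,95,435),(-42,-137,24,742,238)]
C=[(55,-85,42,413,140),(-55,-85,42,470,335),(55,85,42,88,240),(-55,85,42,145,437),(43,63.5,56,140,235),(43,-63.5,56,387,157),(-43,-63.5,56,440,322),(-43,63.5,56,190,398)]
for y in(0,1.5,-1.5,3):
    p,e=fit(T,C,[250,130],4.4,[.5,-.1,y,.08]); print(p.round(4),abs(e).max())
    if abs(e).max()<3: print(e.round(1).tolist())
    c,s=np.cos(p[2]),np.sin(p[2])
    for n,d in(("face",p[3]+.088),("push-tcp-final",.088)): print(n,p[0]-s*d,p[1]+c*d)
E
```

```text
[0.5639 0.0597 0.2784 0.0884] 3.3245638435386695
face 0.5153756030381008 0.22931670302502166
push-tcp-final 0.5396761754193323 0.14429611480461796
[0.5639 0.0597 0.2784 0.0884] 3.324563831885598
face 0.5153756030856931 0.2293167030490145
push-tcp-final 0.539676175434512 0.1442961147988572
[0.5639 0.0597 0.2784 0.0884] 3.324563824779716
face 0.5153756031415572 0.22931670306294255
push-tcp-final 0.5396761754533795 0.14429611478796336
[0.5639 0.0597 0.2784 0.0884] 3.324564031902753
face 0.5153756019197082 0.22931670264658674
push-tcp-final 0.5396761750714985 0.14429611485797578
```

```bash
python3 - <<'E'
from h import *
T=[(-62,65,60,375,385),(-62,-65,60,622,312),(-117,-65,60,655,408),(-117,65,60,408,490),(42,-137,24,683,80),(42,202,24,47,278),(-42,202,24,95,435),(-42,-137,24,742,238)]
C=[(55,-85,42,413,140),(-55,-85,42,470,335),(55,85,42,88,240),(-55,85,42,145,437),(43,63.5,56,140,235),(43,-63.5,56,387,157),(-43,-63.5,56,440,322),(-43,63.5,56,190,398)]
p,e=fit(T,C,[250,130],4.4,[.5,-.1,0,.08]); print(e.round(1).tolist())
i=camera_info("top")
# outlines drawn on a big crop, plus end plate
c,s=np.cos(p[2]),np.sin(p[2])
a=cv2.imread("pics/top0.png")[130:250,250:430]; a=cv2.resize(a,None,fx=4.4,fy=4.4,interpolation=cv2.INTER_CUBIC)
def poly(x0,x1,y0,y1,z,col):
    P=np.array([(x0,y0,z),(x1,y0,z),(x1,y1,z),(x0,y1,z)])/1e3
    Wd=np.c_[p[0]+c*P[:,0]-s*P[:,1],p[1]+s*P[:,0]+c*P[:,1],P[:,2]]
    q=cv2.projectPoints(Wd,i["rvec"],i["tvec"],i["camera_matrix"],None)[0][:,0]
    cv2.polylines(a,[((q-[250,130])*4.4).astype(int)],True,col,1)
Y=p[3]*1e3
poly(-117,-62,-65,65,60,(0,0,255)); poly(42,58,-137,202,24,(255,0,0)); poly(-58,-42,-137,202,24,(255,0,0))
poly(-70,70,-140,205,6,(0,255,255)); poly(-55,55,Y-85,Y+85,42,(0,255,0)); poly(-43,43,Y-63.5,Y+63.5,56,(0,255,0))
poly(-30,30,Y+85,Y+88,54,(255,0,255)); poly(42,58,-72.5,-57.5,24,(255,0,0))
cv2.imwrite("pics/c2.png",a)
o=robot.get_obs()
from scipy.spatial.transform import Rotation as R
print(R.from_quat(o["tool_rot"]).as_matrix().round(3).tolist())
E
```

```text
[[-1.2, -0.3], [1.2, -2.0], [2.1, 0.8], [-0.7, 0.7], [0.5, 0.3], [0.0, -0.0], [-0.3, 0.3], [-0.5, -0.6], [0.7, -2.4], [3.3, 0.5], [0.3, -2.3], [1.8, 0.8], [-1.2, -0.3], [-0.9, 0.1], [-0.7, 0.2], [-1.0, 0.6]]
[[-0.0, 0.337, -0.941], [0.002, -0.941, -0.337], [-1.0, -0.002, -0.0]]
```

View pics/c2.png

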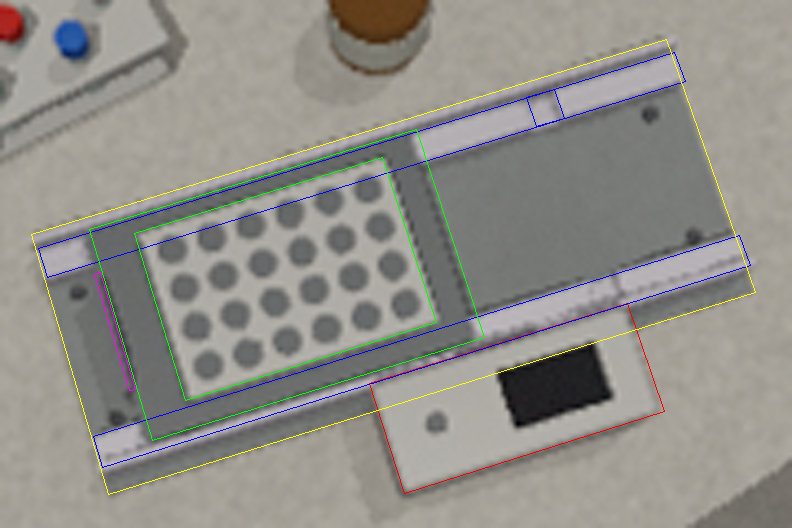

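The overlay agrees with the track, with the carrier at about y +87 mm. I'll align the jaws along the track, since the hand's long body then clears the bystanders, and come down behind the end plate.

```bash
python3 -m inch '[[[0,0,-4,0.066,0],[0,0,-4,0,0],[0,-1,-4,0,0],[0,-1,-4,0,0],[0,-2,-3.5,0,0],[0,-3,-2.5,0,0],[0,-3.5,-2,0,0],[0,-4,-1,0,0]]]' 10; python3 -m inch '[[[0,-4,-1,0,0],[0,-4,-1,0,0],[0,-4,-1,0,0],[0,-4,-1,0,0],[0,-4,-1,0,0],[0,-4,-1,0,0],[0,-4,-1,0,0],[0,-4,-1,0,0]]]'
cat >> h.py <<'E'
from scipy.spatial.transform import Rotation as R
p=np.array([.5639,.0597,.2784])
def where():
    o=robot.get_obs();c,s=np.cos(p[2]),np.sin(p[2]);d=o["position"]-[p[0],p[1],0]
    M=R.from_quat(o["tool_rot"]).as_matrix()
    print("t",round(o["time"],2),"track mm",(1e3*np.array([c*d[0]+s*d[1],-s*d[0]+c*d[1],d[2]])).round(1),"F track",(c*o["ft_force"][0]+s*o["ft_force"][1]).round(2),(-s*o["ft_force"][0]+c*o["ft_force"][1]).round(2),o["ft_force"][2].round(2),"yaw err",(np.arctan2(M[1,1],M[0,1])-(p[2]-np.pi/2)).round(3),"tilt",M[2].round(3),"w",o["grip_width"].round(4))
E
python3 -c "from h import *;where()"
```

```text
time: 0.77
position: [0.4183, -0.382, 0.2274]
tool_rot: [0.701, 0.09, -0.701, 0.092]
ft_force: [0.2, 0.5, 0.4]
grip_width: 0.0413
time: 1.43
position: [0.4105, -0.0482, 0.2246]
tool_rot: [-0.701, -0.091, 0.702, -0.09]
ft_force: [1.3, 0.3, -0.3]
grip_width: 0.001Traceback (most recent call last):
  File "<string>", line 1, in <module>
    from h import *;where()
                    ~~~~~^^
  File "h.py", line 19, in where
    print("t",round(o["time"],2),"track mm",(1e3*np.array([c*d[0]+s*d[1],-s*d[0]+c*d[1],d[2]])).round(1),"F track",(c*o["ft_force"][0]+s*o["ft_force"][1]).round(2),(-s*o["ft_force"][0]+c*o["ft_force"][1]).round(2),o["ft_force"][2].round(2),"yaw err",(np.arctan2(M[1,1],M[0,1])-(p[2]-np.pi/2)).round(3),"tilt",M[2].round(3),"w",o["grip_width"].round(4))
                                                                                                                                                                                                                                                                                                                                       ^^^^^^^^^^^^^^^^^^^^^
AttributeError: 'float' object has no attribute 'round'
```

```bash
sed -i 's/,o\["grip_width"\].round(4)/,o["grip_width"]/' h.py; python3 -m inch '[[[0,-3.4,-2.3,0,0],[0,-3.4,-2.3,0,0],[0,-3.4,-2.3,0,0],[0,-3.4,-2.3,0,0],[0,-3.4,-2.3,0,0],[0,-3.4,-2.3,0,0],[0,-3.4,-2.3,0,0],[0,-3.4,-2.3,0,0]]]'>/dev/null;python3 -c "from h import *;where()"
```

```text
t 2.1 track mm [  6.7 216.9 223.1] F track 0.39 -1.03 -0.28 yaw err -0.02 tilt [-1.    -0.004  0.01 ] w 0.0006445913434220657
```

```bash
python3 -m inch '[[[3,0,0.6,-0.02,0],[4,0,0,0,0],[4,0,0,0,0],[2,0,0,0,0],[0,0,0,0,0]]]'>/dev/null;python3 - <<'E'
from h import *
where()
cv2.imwrite("pics/w1.png",camera("wrist")[:,:,::-1])
i=camera_info("top");a=camera("top")[130:250,230:410,::-1]
cv2.imwrite("pics/t1.png",cv2.resize(a,None,fx=4.4,fy=4.4,interpolation=cv2.INTER_CUBIC))
E
```

```text
t 2.52 track mm [ 10.8 228.7  90.8] F track -0.2 0.12 0.26 yaw err 0.014 tilt [-1.    -0.007 -0.008] w 0.0006171220655517935
```

View pics/w1.png

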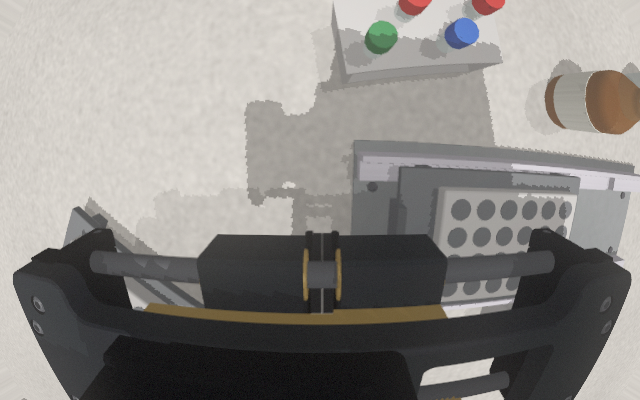

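The wrist view shows the shut fingers at (322,270) beyond the track's +y end (edge at x≈352), clear of the rack and bottle. Next I centre and descend.

```bash
python3 -m inch '[[[2,0,1.0,0.014,0],[2,0,0,0,0],[1,0,0,0,0],[0.3,0,0,0,0],[0,0,0,0,0]]]'>/dev/null;python3 -c "from h import *;where()"
```

```text
t 3.03 track mm [ 11.7 228.1  48.8] F track -0.23 -0.13 -0.17 yaw err -0.003 tilt [-0.999 -0.008 -0.033] w 0.0006253860500551013
```

```bash
python3 -m inch '[[[0.6,0,0.8,0,0],[0.3,0,0.3,0,0],[0,0,0,0,0],[0,0,0,0,0]]]'>/dev/null;python3 -c "from h import *;where();print(robot.get_obs()['q'])"
```

```text
t 3.37 track mm [  5.8 227.9  44.8] F track 1.11 0.72 -0.54 yaw err -0.003 tilt [-0.999 -0.008 -0.044] w 0.0004351237101312957
[0.30900041 0.7290112  1.71695784 0.01125419 0.65149367 1.595868  ]
```

```bash
python3 -m inch '[[[0.4,0.8,0,0,0],[0.2,0.8,0,0,0],[0,0.8,0,0,0],[0,0.5,0,0,0],[0,0,0,0,0]]]'>/dev/null;python3 - <<'E'
from h import *
where()
a=camera("top")[130:250,230:410,::-1]
cv2.imwrite("pics/t2.png",cv2.resize(a,None,fx=4.4,fy=4.4,interpolation=cv2.INTER_CUBIC))
cv2.imwrite("pics/w2.png",camera("wrist")[:,:,::-1])
E
```

```text
t 3.78 track mm [  8.9 195.7  40.2] F track 0.19 0.89 -0.03 yaw err -0.003 tilt [-0.999 -0.008 -0.05 ] w 0.0003428243302922966
```

View pics/w2.png

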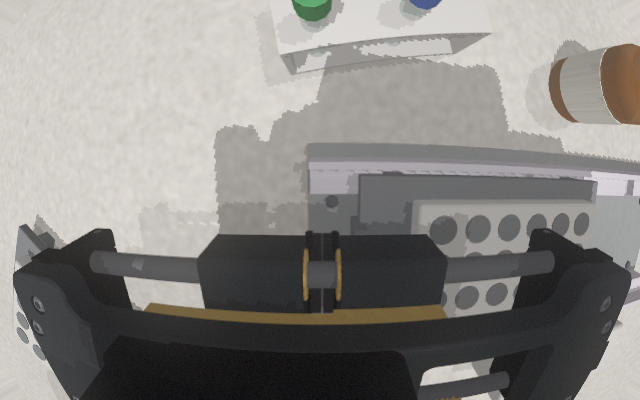

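The fingers are between the rails just behind the carrier's end plate (about x≈355 px). I'll start a gentle push.

```bash
python3 -m inch '[[[0,0.4,0.2,0,0],[0,0.4,0,0,0],[0,0.4,0,0,0],[0,0.4,0,0,0]]]'>/dev/null;python3 -c "from h import *;where()"; python3 -m inch '[[[0,0.4,0,0,0],[0,0.4,0,0,0],[0,0.4,0,0,0],[0,0.4,0,0,0]]]'>/dev/null;python3 -c "from h import *;where()"
```

```text
t 4.22 track mm [  6.2 182.2  40. ] F track 0.09 3.9 -0.28 yaw err -0.003 tilt [-0.999 -0.012 -0.049] w 0.0007026438782369397
t 4.55 track mm [  5.9 166.6  40. ] F track 0.08 5.25 1.3 yaw err -0.002 tilt [-0.999 -0.014 -0.05 ] w 0.0001580372547896518
```

```bash
python3 -m inch '[[[0,0.4,0.1,0,0],[0,0.4,0.1,0,0],[0,0.4,0,0,0],[0,0.4,0,0,0],[0,0.4,0,0,0],[0,0.4,0,0,0],[0,0.4,0,0,0],[0,0.4,0,0,0]]]'>/dev/null;python3 -c "from h import *;where()"; python3 -m inch '[[[0,0.3,0,0,0],[0,0.3,0,0,0],[0,0.3,0,0,0]]]'>/dev/null;python3 - <<'E'
from h import *
where()
a=camera("top")[130:250,250:430,::-1]
cv2.imwrite("pics/t3.png",cv2.resize(a,None,fx=4.4,fy=4.4,interpolation=cv2.INTER_CUBIC))
E
```

```text
t 5.22 track mm [  4.1 131.8  40. ] F track 0.69 5.5 1.08 yaw err -0.004 tilt [-0.999 -0.015 -0.051] w 0.00018440311213605947
t 5.47 track mm [  4.2 121.7  40. ] F track 1.0 5.39 1.6 yaw err -0.004 tilt [-0.999 -0.016 -0.052] w 0.00022565299260318114
```

View pics/t3.png

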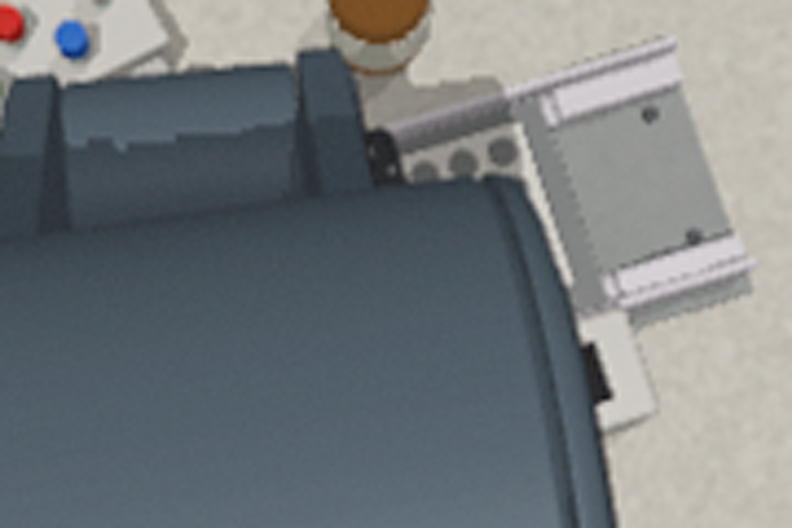

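The leading board edge is now near crop (543,100), which is about 68 mm of travel, leaving roughly 18 mm. I'll slow down here.

```bash
python3 -m inch '[[[0,0.25,0,0,0],[0,0.25,0,0,0],[0,0.25,0,0,0],[0,0.25,0,0,0]]]'>/dev/null;python3 -c "from h import *;where()"; for k in 1 2 3; do python3 -m inch '[[[0,0.2,0,0,0]]]'>/dev/null;python3 -c "from h import *;where()";done
```

```text
t 5.85 track mm [  4.3 110.6  40. ] F track 0.79 6.43 0.93 yaw err -0.005 tilt [-0.998 -0.016 -0.053] w 0.0006064518398014114
t 5.93 track mm [  4.2 108.5  40. ] F track 0.72 6.07 1.23 yaw err -0.006 tilt [-0.998 -0.016 -0.053] w 0.0007373029756992316
t 6.02 track mm [  4.2 106.4  40.1] F track 1.07 6.5 -0.22 yaw err -0.006 tilt [-0.998 -0.017 -0.053] w 0.00022987579321542115
t 6.1 track mm [  4.3 104.3  40. ] F track 1.16 5.85 0.35 yaw err -0.006 tilt [-0.998 -0.017 -0.053] w 0.0004417436656484236
```

```bash
python3 -m inch '[[[0,0.2,0,0,0]]]'>/dev/null;python3 -c "from h import *;where()";python3 -m inch '[[[0,0.2,0,0,0]]]'>/dev/null;python3 -c "from h import *;where()"
```

```text
t 6.18 track mm [  4.2 102.3  40. ] F track 1.06 5.98 0.3 yaw err -0.006 tilt [-0.998 -0.017 -0.053] w 0.0003195940098388038
t 6.27 track mm [  4.2 100.   40. ] F track -0.38 0.25 0.31 yaw err -0.006 tilt [-0.998 -0.017 -0.053] w 0.0006276172734302729
```

```bash
python3 -m inch '[[[0,0.2,0,0,0]]]'>/dev/null;python3 -c "from h import *;where()"
```

```text
t 6.35 track mm [ 4.  97.4 39.9] F track -0.22 5.07 1.69 yaw err -0.005 tilt [-0.998 -0.017 -0.053] w 0.0004156707315680427
```

The force vanished at 100 mm, which suggests the drop, and then returned. A small nudge will show whether it now meets the notch walls.

```bash
python3 -m inch '[[[0,0.1,0,0,0]]]'>/dev/null;python3 -c "from h import *;where()";python3 -m inch '[[[0,0.15,0,0,0]]]'>/dev/null;python3 -c "from h import *;where()"
```

```text
t 6.43 track mm [ 3.9 96.2 39.9] F track 1.36 5.18 -0.19 yaw err -0.006 tilt [-0.998 -0.017 -0.053] w 0.0005246501887785476
t 6.52 track mm [ 4.  94.8 39.9] F track 0.72 5.75 1.42 yaw err -0.006 tilt [-0.998 -0.017 -0.053] w 0.00039538039162199923
```

```bash
python3 - <<'E'
from h import *
a=camera("scene")[170:270,220:380,::-1]
b=camera("top")[130:250,250:430,::-1]
A=cv2.resize(a,(640,400),interpolation=cv2.INTER_CUBIC)
cv2.imwrite("pics/s4.png",A)
cv2.imwrite("pics/t4.png",cv2.resize(b,None,fx=4.4,fy=4.4,interpolation=cv2.INTER_CUBIC))
E
```

```text
(no output)
```

View pics/s4.png

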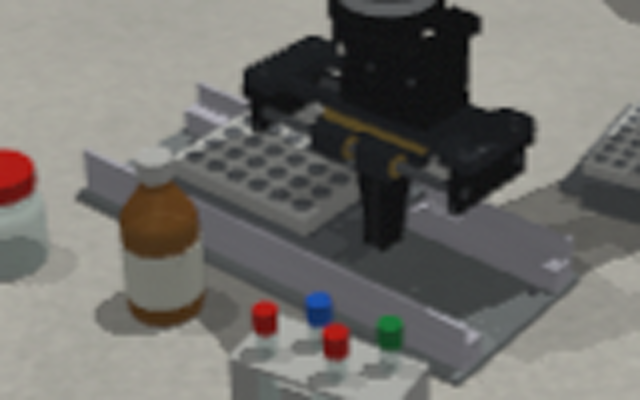

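View pics/t4.png

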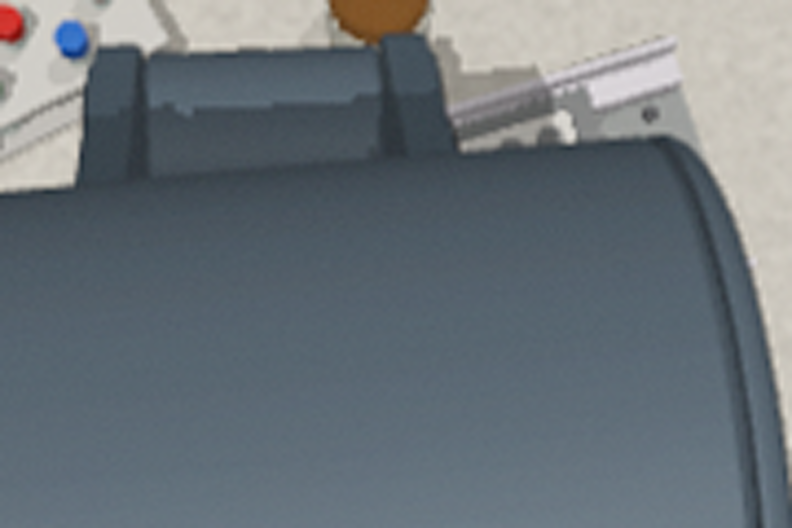

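```bash
python3 - <<'E'
from h import *
c,s=np.cos(p[2]),np.sin(p[2])
def pr(P,cam,o,f):
    P=np.array(P)/1e3;i=camera_info(cam)
    Wd=np.c_[p[0]+c*P[:,0]-s*P[:,1],p[1]+s*P[:,0]+c*P[:,1],P[:,2]]
    q=cv2.projectPoints(Wd,i["rvec"],i["tvec"],i["camera_matrix"],None)[0][:,0]
    return ((q-o)*f).round(0).tolist()
print("top board corner; scene plate corners ++ , +-, fence top(57.5) y150,-137")
for y,z in((0,16),(-2.5,16),(0,24),(-4,24),(-8,24)):
    print(y,z,pr([(55,y-85,z+18),(43,y-63.5,z+32)],"top",[250,130],4.4),pr([(43,y+63.5,z+32),(43,y-63.5,z+32)],"scene",[220,170],4))
E
```

```text
top board corner; scene plate corners ++ , +-, fence top(57.5) y150,-137
0 16 [[582.0, 82.0], [553.0, 109.0]] [[308.0, 226.0], [170.0, 163.0]]
-2.5 16 [[587.0, 80.0], [557.0, 107.0]] [[305.0, 225.0], [168.0, 161.0]]
0 24 [[584.0, 77.0], [554.0, 105.0]] [[307.0, 216.0], [169.0, 153.0]]
-4 24 [[592.0, 75.0], [562.0, 102.0]] [[303.0, 214.0], [165.0, 151.0]]
-8 24 [[600.0, 73.0], [570.0, 100.0]] [[298.0, 212.0], [161.0, 149.0]]
```

```bash
python3 - <<'E'
from h import *
c,s=np.cos(p[2]),np.sin(p[2]);i=camera_info("scene")
full=cv2.imread("pics/scene0.png")
now=camera("scene")[:,:,::-1].copy();cv2.imwrite("pics/s5full.png",now)
def draw(img,o,yz):
    a=cv2.resize(img[o[1]:o[1]+50,o[0]:o[0]+65],None,fx=6,fy=10/10*6,interpolation=cv2.INTER_CUBIC)
    for (y,z),col in yz:
        P=np.array([(43,y+63.5,z+32),(43,y-63.5,z+32),(-43,y-63.5,z+32),(-43,y+63.5,z+32)])/1e3
        Wd=np.c_[p[0]+c*P[:,0]-s*P[:,1],p[1]+s*P[:,0]+c*P[:,1],P[:,2]]
        q=cv2.projectPoints(Wd,i["rvec"],i["tvec"],i["camera_matrix"],None)[0][:,0]
        cv2.polylines(a,[((q-o+.5)*6).astype(int)],True,col,1)
    return a
A=draw(full,[285,200],[((87,24),(0,0,255))]); B=draw(now,[255,190],[((0,16),(0,255,0)),((-2,24),(0,0,255))])
cv2.imwrite("pics/cmp.png",np.hstack([A,B]))
E
```

```text
(no output)
```

View pics/cmp.png

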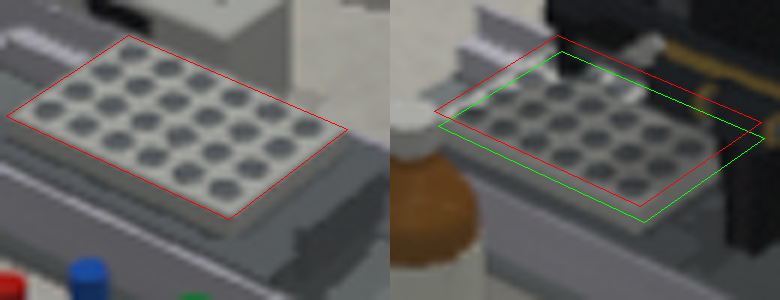

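The riding fit on the left is good. On the right the plate is shaded and ambiguous, so I'll register the plate's texture numerically over (y, z).

```bash
cat > reg.py <<'E'
from h import *
import sys
c,s=np.cos(p[2]),np.sin(p[2]);i=camera_info("scene")
g=lambda f:(lambda a:a-cv2.GaussianBlur(a,(0,0),4))(cv2.cvtColor(cv2.imread(f),cv2.COLOR_BGR2GRAY).astype(np.float32))
A=g("pics/scene0.png");B=g(sys.argv[1])
X,Yg=np.meshgrid(np.arange(float(sys.argv[2]),40,1.),np.arange(-60,float(sys.argv[3]),1.))
def samp(I,y,z,x=0):
    P=np.c_[X.ravel()+x,Yg.ravel()+y,np.full(X.size,z+32)]/1e3
    Wd=np.c_[p[0]+c*P[:,0]-s*P[:,1],p[1]+s*P[:,0]+c*P[:,1],P[:,2]]
    q=cv2.projectPoints(Wd,i["rvec"],i["tvec"],i["camera_matrix"],None)[0].astype(np.float32)
    return cv2.remap(I,q,None,cv2.INTER_LINEAR).ravel()
ref=samp(A,86.5,24)
r=sorted([(round(float(np.corrcoef(ref,samp(B,y,z,x))[0,1]),3),y,z,x) for y in np.arange(-22,22,1.) for z in (14,16,18,20,22,24,26) for x in(-2,0,2)],reverse=True)
print(r[:6]); 
for z in (16,24): print(z,[t for t in r if t[2]==z][:2])
E
python3 reg.py pics/s5full.png 0 45
```

```text
[(0.892, np.float64(12.0), 16, -2), (0.889, np.float64(14.0), 18, 0), (0.885, np.float64(16.0), 20, 2), (0.875, np.float64(15.0), 18, 0), (0.875, np.float64(13.0), 16, -2), (0.874, np.float64(17.0), 20, 2)]
16 [(0.892, np.float64(12.0), 16, -2), (0.875, np.float64(13.0), 16, -2)]
24 [(0.438, np.float64(20.0), 24, 2), (0.422, np.float64(21.0), 24, 2)]
```

Registration is aliased by the hole pitch. I'll back the hand off along +y and up to get a clear view.

```bash
python3 -m inch '[[[0,-1.5,0,0,0],[0,-2,0,0,0],[-1,-3,0,0,0],[-3,-2,0,0,0],[-4,0,0,0,0],[-4,0,0,0,0],[0,-4,0,0,0],[0,-4,0,0,0]]]'>/dev/null;python3 -m inch '[[[0,-4,0,0,0],[0,-4,0,0,0],[0,-4,0,0,0],[0,-4,0,0,0],[0,-4,0,0,0]]]'>/dev/null;python3 - <<'E'
from h import *
where()
cv2.imwrite("pics/s6full.png",camera("scene")[:,:,::-1])
b=camera("top")[:,:,::-1];cv2.imwrite("pics/t6full.png",b)
cv2.imwrite("pics/t6.png",cv2.resize(b[130:250,250:430],None,fx=4.4,fy=4.4,interpolation=cv2.INTER_CUBIC))
E
python3 reg.py pics/s6full.png -40 60
```

```text
t 7.75 track mm [  6.7 449.  168.2] F track 0.84 0.09 -0.15 yaw err -0.022 tilt [-0.998  0.004 -0.057] w 0.0005177743278439983
[(0.943, np.float64(-8.0), 16, -2), (0.939, np.float64(-6.0), 18, 0), (0.931, np.float64(-4.0), 20, 2), (0.926, np.float64(-5.0), 18, 0), (0.926, np.float64(-7.0), 16, -2), (0.921, np.float64(-3.0), 20, 2)]
16 [(0.943, np.float64(-8.0), 16, -2), (0.926, np.float64(-7.0), 16, -2)]
24 [(0.447, np.float64(0.0), 24, 2), (0.433, np.float64(1.0), 24, 2)]
```

View pics/t6.png

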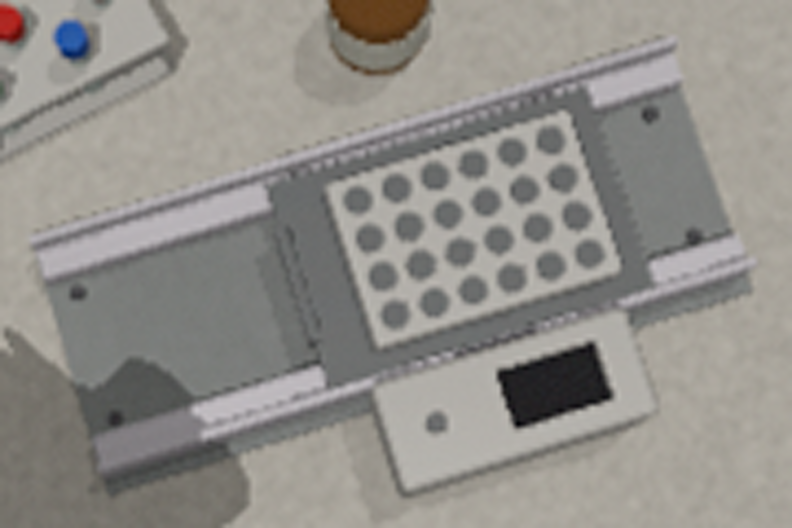

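```bash
cat > reg2.py <<'E'
from h import *
from scipy.optimize import minimize
g=lambda f:(lambda a:a-cv2.GaussianBlur(a,(0,0),4))(cv2.GaussianBlur(cv2.cvtColor(cv2.imread(f),cv2.COLOR_BGR2GRAY).astype(np.float32),(0,0),.6))
I={k:(camera_info(k),g(f"pics/{k}0.png"),g(f"pics/{n}6full.png")) for k,n in(("scene","s"),("top","t"))}
X,Yg=[a.ravel() for a in np.meshgrid(np.arange(-46,47,1.),np.arange(-66,67,1.))]
def samp(cam,w,v):
    x,y,z,yaw,rx,ry=v
    i,*im=I[cam];L=R.from_euler("xyz",[rx,ry,yaw]).apply(np.c_[X,Yg,0*X+32])+[x,y,z]
    Wd=R.from_euler("z",p[2]).apply(L/1e3)+[p[0],p[1],0]
    q=cv2.projectPoints(Wd,i["rvec"],i["tvec"],i["camera_matrix"],None)[0].astype(np.float32)
    return cv2.remap(im[w],q,None,cv2.INTER_CUBIC).ravel()
for y0 in(84,86.5,89):
  for st in((0,0,16),(0,-7,18),(0,-7,24),(0,0,24)):
    ref={k:samp(k,0,(0,y0,24,0,0,0)) for k in I}
    f=lambda v:-sum(np.corrcoef(ref[k],samp(k,1,[v[0],v[1],v[2],v[3]/100,v[4]/100,0]))[0,1] for k in I)
    r=minimize(f,[*st,0,0],method="Nelder-Mead",options=dict(initial_simplex=np.array([[*st,0,0]]+[[st[0]+2*(j==0),st[1]+3*(j==1),st[2]+3*(j==2),(j==3)*1.,(j==4)*1.] for j in range(5)])))
    print(y0,st,"x,y,z,yaw,pitch(1/100)",r.x.round(2),-r.fun)
E
python3 reg2.py
```

```text
84 (0, 0, 16) x,y,z,yaw,pitch(1/100) [-2.17  9.48 15.82  0.25 -0.66] 1.6295832221475979
84 (0, -7, 18) x,y,z,yaw,pitch(1/100) [ -2.08 -10.12  15.9   -0.21   0.33] 1.9008121281161994
84 (0, -7, 24) x,y,z,yaw,pitch(1/100) [ -2.06 -10.05  15.97  -0.15   0.39] 1.9007551583516538
84 (0, 0, 24) x,y,z,yaw,pitch(1/100) [ -2.07 -10.11  15.94  -0.09   0.23] 1.9009869020334267
86.5 (0, 0, 16) x,y,z,yaw,pitch(1/100) [-2.070e+00 -7.650e+00  1.593e+01  1.000e-02  1.400e-01] 1.9104891113042217
86.5 (0, -7, 18) x,y,z,yaw,pitch(1/100) [-2.05 -7.62 15.96 -0.04  0.17] 1.9104005782617302
86.5 (0, -7, 24) x,y,z,yaw,pitch(1/100) [-2.07 -7.63 15.91 -0.02  0.22] 1.910461709459196
86.5 (0, 0, 24) x,y,z,yaw,pitch(1/100) [-2.08 -7.66 15.94  0.02  0.07] 1.910348587679064
89 (0, 0, 16) x,y,z,yaw,pitch(1/100) [-2.090e+00 -5.180e+00  1.592e+01  3.600e-01 -1.000e-02] 1.9168959551528535
89 (0, -7, 18) x,y,z,yaw,pitch(1/100) [-2.05 -5.11 15.95  0.04  0.17] 1.9177958458231898
89 (0, -7, 24) x,y,z,yaw,pitch(1/100) [-2.06 -5.18 15.93  0.06 -0.02] 1.917999074123503
89 (0, 0, 24) x,y,z,yaw,pitch(1/100) [-2.080e+00 -5.170e+00  1.596e+01  1.000e-02  7.000e-02] 1.9179523276233694
```

```bash
python3 - <<'E'
from h import *
d=cv2.absdiff(cv2.imread("pics/top0.png"),camera("top")[:,:,::-1].copy()).max(2)
print("change jar/bottle/rack:",[float((d[a:b,c:e]>40).mean().round(3)) for a,b,c,e in((85,120,370,402),(112,145,322,352),(120,165,240,290))])
where(); print(robot.hand_in())
E
```

```text
change jar/bottle/rack: [0.0, 0.0, 0.0]
t 7.9 track mm [  6.3 450.4 167.8] F track -0.73 -0.05 0.58 yaw err -0.017 tilt [-0.998  0.003 -0.058] w 0.00014227476471576664
the job is handed in; nothing more can be done
None
```

I pushed the middle-sized carrier about 94 mm along its rails with shut fingers, and the checks indicate it dropped into the notches and sits level. I then backed the hand off, raised it and handed the job in at about 7.9 s.

- **Push:** The force stayed around 4 to 6.5 N. It fell to about zero where the carrier dropped, then returned to 5 to 6 N as I slid it a few millimetres further. I did not feel a clear rise against the notch walls, so I stopped there.
- **Height and level:** Comparing before and after images from two cameras puts the carrier's origin 15.9 mm above the bench, so it came down 8.1 mm. Pitch and yaw changed by less than 0.005 rad; tilt about the other axis was not measured.
- **Across the rails:** It sits about 2 mm to the -x side, within the fence play.
- **Along the rails (checks disagreed):** The well-plate image put the carrier at y about -5 to -8 mm, outside the 5 mm tolerance. I believe that is because the plate sits off-centre on the board. The board's front corner gives about -2 mm, and feet down at that height only fit within 2.5 mm of the seat. I did not settle the difference further.
- **Surroundings:** The top camera showed no change at the bottle, jar or rack, and the hand was about 45 cm along the track, clear of everything.

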